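Lock the thrust sled, fit the intake collar, release the brake

ROBOT

A 6-joint arm with a two-finger parallel gripper is mounted at the origin on the work surface. World frame = base frame: x ahead of the robot, y to its left, z up, the work surface at z = 0. Lengths are in m, angles in rad, forces in N, time in s.
With the tool pointing down it reaches from about 0.35 to 0.775 m from the base axis. Payload 7.3 kg.
Tool frame: the origin (TCP) lies midway between the tips of the shut fingers; the grasp point (between the pads) lies 19 mm behind it (robot.grip_depth is the z of the grasp point in the tool frame, in m); z points along the fingers, y is the line along which they close (so a half turn about z gives the same grasp; the last joint's range is limited). The gripper opens to 92 mm and grips with 3 to 60 N. Pads are 19 mm wide; open, the fingers measure 130 mm over their backs; the gripper's body (75 mm by 190 mm) begins 47 mm behind the grasp point.
Start: joints at [1.066, 0.342, 1.524, -0, 1.275, -0.146], TCP at [0.184, 0.492, 0.227] pointing down, gripper open.
Joint ranges: [-2.53, 2.53], [-0.77, 2.02], [0.04, 2.7], [-1, 4.14], [0.28, 2.66], [-3.11, 3.11]. Speed limits (rad/s): [2.57, 2.57, 3.14, 3.14, 3.14, 3.14].

INTERFACE

Orientations are given as [roll, pitch, yaw] about the fixed x, y, z axes, in that order (R = Rz(yaw) Ry(pitch) Rx(roll)).
In Python, from cell import robot, viewer gives the robot as it stands.
- The arm moves only by the tool step_arm, never from a script. Its argument "increments" is a list of rows, each an object with "delta_pos": the shift along the tool's x, y, z in cm, a list of three; "dr": the turn, a rotation vector about the tool's x, y, z in degrees, a list of three; "fingers": the closure, from -1 (fully open) to 1 (shut), so that 0 is half open. In form: [{"delta_pos": [tx, ty, tz], "dr": [wx, wy, wz], "fingers": fingers}, ...]. A call has exactly 5 rows; each row is the pose to reach, as a shift and turn from the pose commanded when the call began, along the tool's axes at that moment; what a row does not reach only later rows make up. A row lasts 1/8 s, in which the tool goes at most 62.5 mm and 10.7 degrees, less where a joint would pass 70% of its speed; a pose out of reach is approached as far as the arm can. A call with a gripper value outside its range is refused whole. The fingers move at their own pace and stop on an object; "newtons" is the grip in N (left out, the last holds). Time passes only in rows, so rows that repeat a pose let the fingers close, or fill a call up. It gives the time, the measured TCP pose, the force, the opening and the grip force at its end, in the units of the state.
- robot.observe(): the state, without advancing time (a new reading comes with each control period).
- viewer.read_camera(name): name is "scene" or "top" or "wrist"; returns the picture (400x640x3 uint8, red, green, blue); there is no depth.
- viewer.camera_params(name): a dict with "K" (3x3 intrinsics, pixels), "T" (4x4, takes a point from camera to world coordinates). Camera axes: x right, y down, z forward; pixel columns grow to the right and rows downward; lengths in m; the calibration is good to about 2 mm. A picture is of the moment at which its call begins: read the wrist's pose just before it. camera_params takes no time and is no camera call; for the wrist camera it gives the pose at the moment of the call.
- robot.hand_in(): hands the job in; it is judged then, once.
The state is a dict: "time": time; "qpos": joint angles; "qvel": joint speeds; "joint_efforts": joint torques, N m; "tool_pos": TCP position; "tool_rot": TCP orientation; "contact_force": force on the tool from outside, world axes, zero at the start; "torque": the same for the moment, N m; "opening": finger opening in m; "grip_force": force on a finger pad.
Only numpy, scipy, OpenCV 4.12 (cv2) and the standard library are available. Lean on these libraries where they do the work, as an engineer would, in place of code of your own. Each camera call takes 0.05 s, during which the arm holds its last target. There are 200 camera calls.

TASK

The micro-turbine's thrust sled must not shove its load cell while parts go on. Push the brake lever down until its rubber shoe bites firmly on the sled, without crushing it, and let go; fit the loose aluminium collar gently over the spigot on top of the combustor can, fully home; then flick the brake lever well up again so that the sled is free. Leave the other parts on the bench alone.

Things in the scene. Friction and masses are not known exactly. Their poses are not given: they have to be found in the camera images.
- stand: Fixed dark steel bed 174 x 270 x 12 mm with low aluminium guides. Origin: centre of its underside, on the table; z up; yaw within 0.25 rad. In its frame the sled can slide along y, 6 mm either way; the grey brake pedestal stands at (-55, -95) mm, the load cell at the +y end.
- cell: The load cell: aluminium block 50 x 26 x 36 mm fixed on the bed at the sled's +y end; do not push the sled against it with more than a few newtons.
- sled: Loose aluminium plate 150 x 130 x 14 mm (0.9 kg) on the bed, axes as the stand's. Origin: centre of its underside, 12 mm above the table. On it at (25, 5) mm an upright perforated steel can, radius 33 mm, its flat top 71 mm above the table, the spigot on it; at (-55, -43) mm a block, 24 x 44 mm, on which the brake shoe presses.
- spigot (a point): Centre of the top face of the spigot, 88 mm above the table. The spigot is a steel stub 17 mm tall: cylinder 38 mm in diameter for the lower 9 mm, then tapering to 26 mm at the top.
- lever (a joint): Brake lever angle, rad: 0 level, positive raised; -0.35 to 1.25, starts 0.75 to 1.1, released above 0.6. Flat steel bar 12 x 11 mm hinged on the pedestal, pointing along the stand's +y, swinging in its y-z plane. The hinge is stiff: the lever stays where it is left and needs about 5 N across its end to move.
- lever_handle (a point): Middle of the handle: a level round steel pin, 12 mm in diameter, sticking 60 mm out of the lever's side along the stand's -x; this point is 42 mm from the bar's middle, 24 mm from the pin's free end and 125 mm from the hinge axis. Free space all round: push it from above, or pinch it from above across the stand's y.
- lever_pivot (a point): Point on the hinge axis (which lies along the stand's x), 62 to 66 mm above the table. lever_handle = lever_pivot + 125 mm x (cos angle along the stand's y, sin angle up).
- collar: Loose plain aluminium collar, a thick open tube: outer diameter 56 mm, bore 42 mm, height 36 mm, about 0.11 kg, upright on the table. Origin: centre of its underside, z along the bore. It is in one of three places on the right of the table, finned cone and wheel in the others, 12 cm or more apart. Home: underside on the can's flat top.
- finned: Bystander: finned aluminium cone, 62 mm in diameter at the foot, 66 mm tall, solid, no bore. Origin: centre of its underside.
- wheel: Bystander: dark bladed compressor wheel, 60 mm in diameter, 28 mm tall, lying flat. Origin: centre of its underside.
- ystand_a: Bystander: printed Y-shaped holder, about 100 mm wide and 75 mm tall, behind the stand.
- ystand_b: Bystander: another Y-shaped holder of the same size.
- gas_can: Bystander: gas cartridge 110 mm in diameter, 104 mm tall.
- bottle: Bystander: drink bottle 64 mm in diameter, 210 mm tall.
- brake: Grey two-cheek steel pedestal of the brake, fixed on the bed; origin on its base, 52 mm under the hinge axis. The lever's rubber shoe, 50 mm from the hinge, meets the sled's block anywhere from -0.1 to 0.22 rad, as its screw is set: feel for it. A steady push down of 9 to 11 N on the handle bites firmly and stays when let go; under 8 N is loose, 13 N or more crushes. From touch on about 3 N per mm at the handle.
Mind the look-alikes: they are no part of the job. Leave any blue look-alike of the collar alone.

How it is judged:
By the outcome, as a careful person would: the job done as asked, in the order asked, and still so for the second after the job is handed in, with the robot touching nothing.
It also fails if it takes over 72 s, if anything falls off the work surface, if the arm or the gripper's body presses on something with over 40 N, if the wrist force passes 120 N, or if a joint passes its speed limit or range.

## Working session

There is one attempt and no reset: what is moved stays moved. The work goes in short steps, Python scripts to look and compute and a tool call to move; the robot and the scene stay as the last step left them, time stands still between calls to the robot, and variables do not carry over. Pictures are saved under pics/ and viewed, at most 10 in all, crops included, and the job is handed in when it is done.

Besides the shell and the picture viewer there is one more tool, called after "Request:" by a JSON object that holds its "fn" and its "kwargs", one argument or row to a line. step_arm: Moves the arm, as the interface text tells. Its arguments: {"type":"object","properties":{"increments":{"type":"array"},"newtons":{"type":"number"}},"required":["increments"]}

```bash
mkdir -p pics
python3 - <<'E'
from cell import robot, viewer
import cv2,numpy as np
np.set_printoptions(precision=4,suppress=True)
for n in ("scene","top"):
    p=viewer.camera_params(n); print(n,p["K"],p["T"])
    cv2.imwrite(f"pics/{n}0.png",cv2.resize(viewer.read_camera(n)[:,:,::-1],(800,500),interpolation=cv2.INTER_CUBIC))
print(robot.observe())
E
```

```text
scene [[456.8811   0.     317.6838]
 [  0.     456.8811 197.467 ]
 [  0.       0.       1.    ]] [[ 0.0575  0.7211 -0.6905  1.3384]
 [ 0.9982 -0.0318  0.0499 -0.0295]
 [ 0.014  -0.6921 -0.7216  0.8477]
 [ 0.      0.      0.      1.    ]]
top [[477.915    0.     318.5727]
 [  0.     477.915  198.3204]
 [  0.       0.       1.    ]] [[-0.0162 -0.9861  0.1657  0.4116]
 [-0.9997  0.0194  0.0174  0.0211]
 [-0.0203 -0.1653 -0.986   1.3631]
 [ 0.      0.      0.      1.    ]]
{'time': 0.1, 'qpos': array([ 1.066 ,  0.3427,  1.5249, -0.    ,  1.2754, -0.146 ]), 'qvel': array([-0.0007, -0.0006, -0.0029,  0.0014, -0.0004, -0.0011]), 'joint_efforts': array([  0.0015, -43.2004, -24.4694,   0.0718,   0.0525,  -0.0001]), 'tool_pos': array([0.1842, 0.4913, 0.2261]), 'tool_rot': array([-3.1402, -0.0002,  2.7828]), 'contact_force': array([-0.1686,  0.1515,  0.6869]), 'torque': array([-0.0282, -0.0606,  0.0184]), 'grip_force': 0.0, 'opening': 0.09192379654840194}
```

View pics/scene0.png

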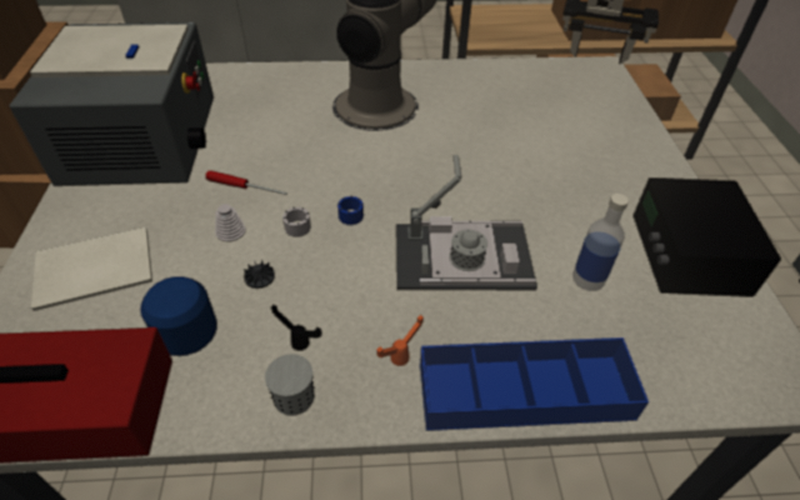

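View pics/top0.png

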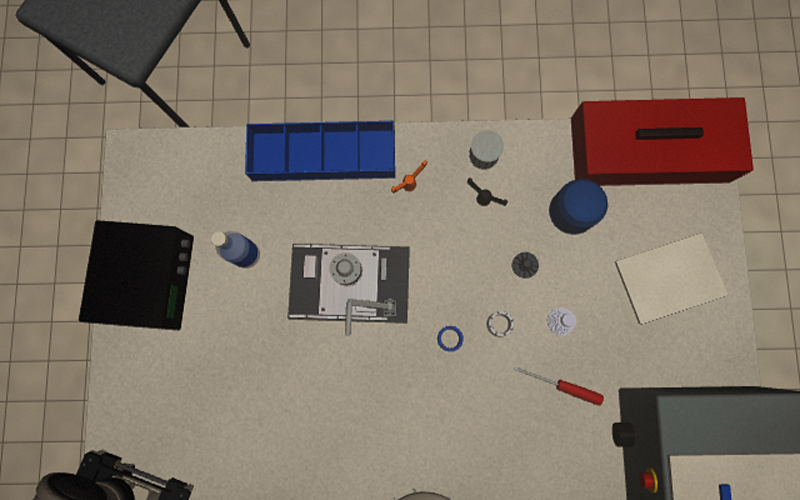

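Scene: stand is centred at about (349,283) in the top picture, with the cell on its left. The lever is raised with its handle near (348,318). The aluminium collar is at (500,323), the blue look-alike at (450,338), the wheel at (525,265) and the cone at (561,320). I'll zoom in to measure.

Run:
```python
from cell import viewer
import cv2,numpy as np
im=viewer.read_camera("top")[:,:,::-1]; cv2.imwrite("pics/top_raw.png",im)
a=cv2.resize(im[185:275,222:342],(800,600),interpolation=cv2.INTER_CUBIC)
cv2.imwrite("pics/stand.png",a)
s=viewer.read_camera("scene")[:,:,::-1]; cv2.imwrite("pics/scene_raw.png",s)
b=cv2.resize(s[115:235,220:435],(800,447),interpolation=cv2.INTER_CUBIC); cv2.imwrite("pics/scrop.png",b)
```

```text
(no output)
```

View pics/stand.png

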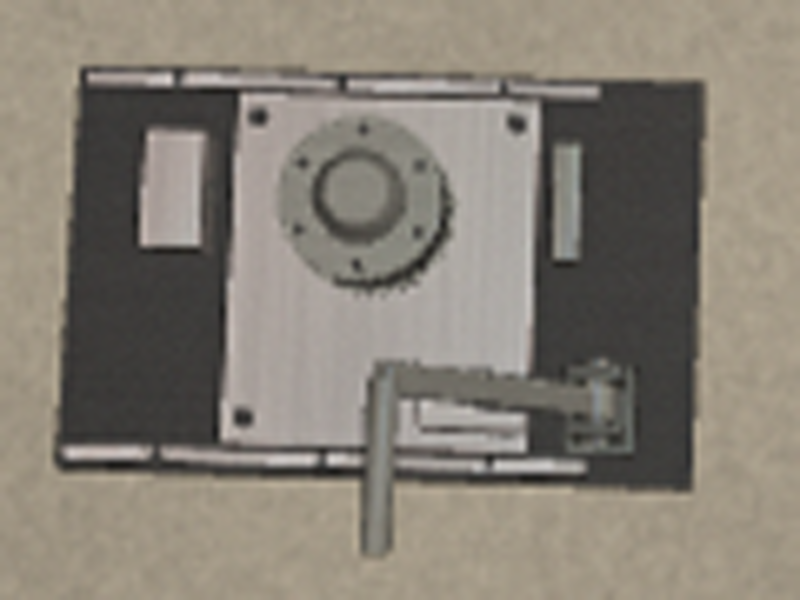

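View pics/scrop.png

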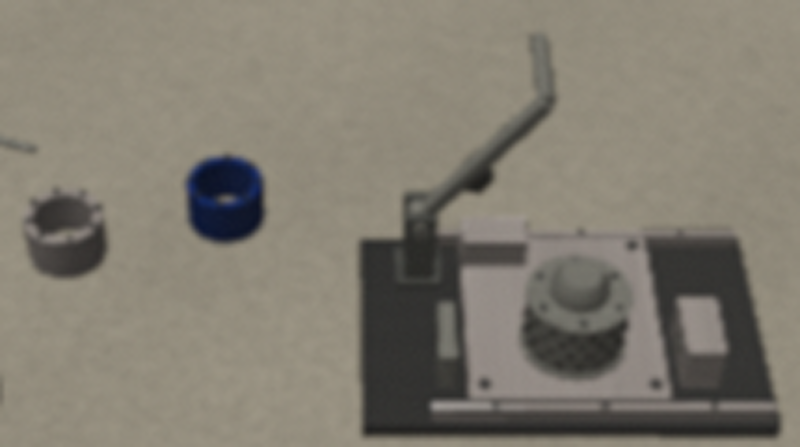

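The stand crop shows the bed corners at (80,68), (705,82), (692,490) and (57,467), the spigot top at (360,185) and the pin's free end at (376,553). In the scene crop the collar rim centre is near (65,213) and the pin end near (539,36).

```bash
cat > h.py <<'E'
import numpy as np
from cell import viewer
def ray(n,px,z):
    p=viewer.camera_params(n);K,T=p["K"],p["T"]
    d=T[:3,:3]@np.linalg.solve(K,[px[0],px[1],1]); o=T[:3,3]
    return o+d*(z-o[2])/d[2]
def proj(n,P):
    p=viewer.camera_params(n);K,T=p["K"],p["T"]
    c=T[:3,:3].T@(np.asarray(P)-T[:3,3]); u=K@c; return u[:2]/u[2]
E
python3 - <<'E'
from h import *
import cv2
from scipy.optimize import least_squares
np.set_printoptions(precision=4,suppress=True)
st=lambda u,v:(222+u/6.667-.4,185+v/6.667-.4)
sc=lambda u,v:(220+u/3.72-.35,115+v/3.72-.35)
C=[(87,135),(87,-135),(-87,-135),(-87,135)]
W=np.array([ray("top",st(*p),.012)[:2] for p in [(80,68),(705,82),(692,490),(57,467)]])
def tf(q,a): c,s=np.cos(q[2]),np.sin(q[2]); a=np.atleast_2d(a)/1e3; return np.c_[q[0]+c*a[:,0]-s*a[:,1],q[1]+s*a[:,0]+c*a[:,1]]
r=least_squares(lambda q:(tf(q,C)-W).ravel(),[.5,.1,0]);q=r.x
print("stand",q,"res",r.fun)
print("spigot top",ray("top",st(360,185),.088),"can flat",ray("top",st(362,198),.071),"nominal",tf(q,(25,5)))
print("spig scene",ray("scene",sc(583,279),.088))
def end(a): 
    xy=tf(q,(-55-66,-95+125*np.cos(a)))[0]; return np.r_[xy,.064+.125*np.sin(a)]
f=lambda a:np.r_[proj("top",end(a[0]))-st(376,553),proj("scene",end(a[0]))-sc(539,36)]
s=least_squares(f,[.9]);a=s.x[0];print("angle",a,s.fun)
print("handle now",tf(q,(-97,-95+125*np.cos(a))),.064+.125*np.sin(a),"level",tf(q,(-97,30)))
im=cv2.imread("pics/top_raw.png").astype(int)[240:278,382:420]
bg=np.median(im.reshape(-1,3),0); m=(np.abs(im-bg).sum(2)>60).astype(np.uint8)
n,l,stt,cc=cv2.connectedComponentsWithStats(cv2.morphologyEx(m,cv2.MORPH_CLOSE,np.ones((3,3))))
for k in range(1,n): print(stt[k],cc[k]+[382,240])
print("collar top",ray("top",(400,258.5),.036),"scene",ray("scene",sc(65,213),.036))
E
```

```text
stand [ 0.5616  0.1587 -0.0476] res [ 0.0012 -0.0002 -0.0002  0.      0.0002 -0.0005 -0.0012  0.0006]
spigot top [0.5898 0.1602 0.088 ] can flat [0.5868 0.1612 0.071 ] nominal [[0.5868 0.1626]]
spig scene [0.5922 0.1623 0.088 ]
angle 0.9066655882545049 [-0.1326  0.2284 -0.3237  0.2892]
handle now [[0.4639 0.1454]] 0.16243160918500288 level [[0.4662 0.1933]]
[  7   9  22  21 215] [399.9116 259.3814]
collar top [ 0.4625 -0.1766  0.036 ] scene [ 0.4609 -0.1767  0.036 ]
```

Request:
{"fn": "step_arm", "kwargs": {
  "increments": [
    {"delta_pos": [-7.7, -4.6, 0.4], "dr": [0, 0, -5], "fingers": 1},
    {"delta_pos": [-13, -7.7, 0.8], "dr": [0, 0, -10], "fingers": 1},
    {"delta_pos": [-18, -10.7, 1.2], "dr": [0, 0, -15], "fingers": 1},
    {"delta_pos": [-23, -13.7, 1.5], "dr": [0, 0, -17.8], "fingers": 1},
    {"delta_pos": [-27, -16.1, 1.8], "dr": [0, 0, -17.8], "fingers": 1}
  ],
  "newtons": 20
}}

```text
time: 0.82
tool_pos: [0.3801, 0.2462, 0.2089]
tool_rot: [3.141, 0.0, 3.094]
contact_force: [0.0, 1.1, 0.9]
opening: 0.0464
grip_force: 0.0
```

```bash
cat > go.py <<'E'
import sys,numpy as np
from scipy.spatial.transform import Rotation as R
from cell import robot
s=robot.observe(); r=R.from_euler("xyz",s["tool_rot"])
t=np.array([float(v) for v in sys.argv[1:4]])
print("t",round(s["time"],2),"pos",s["tool_pos"].round(4),"rpy",s["tool_rot"].round(3),"F",s["contact_force"].round(2),"q",s["qpos"].round(2))
print("delta cm",(r.inv().apply(t-s["tool_pos"])*100).round(2),"dr",np.degrees((r.inv()*R.from_euler("xyz",[np.pi,0,3.094])).as_rotvec()).round(1))
E
python3 go.py .464 .141 .195
```

```text
t 0.82 pos [0.3801 0.2462 0.2089] rpy [3.141 0.    3.094] F [0.04 1.1  0.94] q [ 0.41  0.23  1.74  0.    1.17 -1.12]
delta cm [ -8.88 -10.11   1.39] dr [0. 0. 0.]
```

Request:
{"fn": "step_arm", "kwargs": {
  "increments": [
    {"delta_pos": [-3, -3.4, 0.5], "dr": [0, 0, 0], "fingers": 1},
    {"delta_pos": [-6, -6.8, 0.9], "dr": [0, 0, 0], "fingers": 1},
    {"delta_pos": [-8.3, -9.4, 1.3], "dr": [0, 0, 0], "fingers": 1},
    {"delta_pos": [-8.9, -10.1, 1.4], "dr": [0, 0, 0], "fingers": 1},
    {"delta_pos": [-8.9, -10.1, 1.4], "dr": [0, 0, 0], "fingers": 1}
  ]
}}

```text
time: 1.45
tool_pos: [0.4629, 0.1428, 0.1947]
tool_rot: [3.141, -0.001, 3.093]
contact_force: [0.9, -0.3, -0.4]
opening: 0.0009
grip_force: 0.0
```

```bash
python3 go.py .464 .145 .168
python3 - <<'E'
from cell import viewer
import cv2
from h import proj
im=viewer.read_camera("wrist")[:,:,::-1]
cv2.imwrite("pics/w1.png",im)
E
```

```text
t 1.45 pos [0.4629 0.1428 0.1947] rpy [ 3.141e+00 -1.000e-03  3.093e+00] F [ 0.93 -0.34 -0.35] q [ 0.14  0.3   1.68  0.    1.16 -1.38]
delta cm [-0.1   0.23  2.67] dr [ 0.  -0.  -0.1]
```

View pics/w1.png

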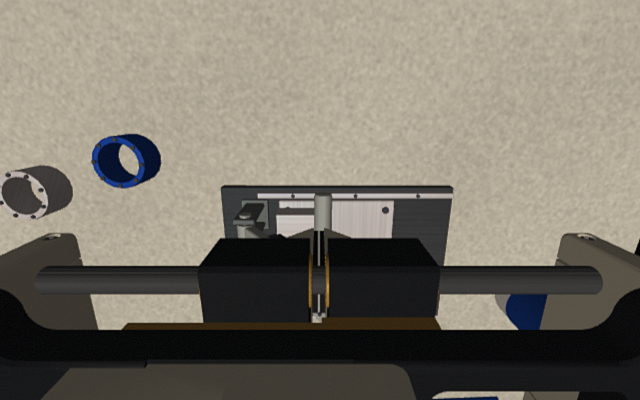

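The wrist picture shows the pin (end near (322,195)) running right under the shut fingertips, so they're lined up to push. I'll follow the arc down.

Request:
{"fn": "step_arm", "kwargs": {
  "increments": [
    {"delta_pos": [0, 0.4, 2.2], "dr": [0, 0, 0], "fingers": 1},
    {"delta_pos": [0, 1.1, 3.2], "dr": [0, 0, 0], "fingers": 1},
    {"delta_pos": [0, 2.2, 4.4], "dr": [0, 0, 0], "fingers": 1},
    {"delta_pos": [0, 3.2, 5.7], "dr": [0, 0, 0], "fingers": 1},
    {"delta_pos": [0, 3.8, 6.8], "dr": [0, 0, 0], "fingers": 1}
  ]
}}

```text
time: 2.12
tool_pos: [0.4642, 0.185, 0.1284]
tool_rot: [3.136, 0.001, 3.094]
contact_force: [-5.3, 13.2, 13.6]
opening: 0.0006
grip_force: 9.2
```

Request:
{"fn": "step_arm", "kwargs": {
  "increments": [
    {"delta_pos": [0, 0.2, 0.4], "dr": [0, 0, 0], "fingers": 1},
    {"delta_pos": [0, 0.4, 0.9], "dr": [0, 0, 0], "fingers": 1},
    {"delta_pos": [0, 0.6, 1.4], "dr": [0, 0, 0], "fingers": 1},
    {"delta_pos": [0, 0.8, 1.9], "dr": [0, 0, 0], "fingers": 1},
    {"delta_pos": [0, 0.9, 2.2], "dr": [0, 0, 0], "fingers": 1}
  ]
}}

```text
time: 2.75
tool_pos: [0.4646, 0.1952, 0.1067]
tool_rot: [3.134, 0.001, 3.094]
contact_force: [-6.2, 18.4, 11.5]
opening: 0.0005
grip_force: 10.9
```

```bash
python3 go.py .4655 .190 .10
python3 - <<'E'
from cell import robot
for i in range(3): print(robot.observe()["contact_force"].round(2))
E
```

```text
t 2.75 pos [0.4646 0.1952 0.1067] rpy [3.134e+00 1.000e-03 3.094e+00] F [-6.25 18.44 11.48] q [ 0.24  0.44  1.75  0.01  0.95 -1.29]
delta cm [-0.11 -0.52  0.67] dr [0.5 0.1 0. ]
[-6.25 18.44 11.48]
[-6.25 18.44 11.48]
[-6.25 18.44 11.48]
```

The fingertips have slipped toward the far side of the pin (18 N sideways). I'll back off and look.

Request:
{"fn": "step_arm", "kwargs": {
  "increments": [
    {"delta_pos": [0, 0.2, -0.6], "dr": [0, 0, 0], "fingers": 1},
    {"delta_pos": [0, 0.2, -1.5], "dr": [0, 0, 0], "fingers": 1},
    {"delta_pos": [0, 0.2, -3], "dr": [0, 0, 0], "fingers": 1},
    {"delta_pos": [0, 0.2, -4], "dr": [0, 0, 0], "fingers": 1},
    {"delta_pos": [0, 0.2, -4], "dr": [0, 0, 0], "fingers": 1}
  ]
}}

```text
time: 3.38
tool_pos: [0.4662, 0.1916, 0.146]
tool_rot: [3.141, 0.002, 3.093]
contact_force: [0.0, 0.1, -0.4]
opening: 0.0005
grip_force: 0.0
```

```bash
python3 go.py .465 .19 .12
python3 - <<'E'
from cell import viewer
import cv2,numpy as np
s=viewer.read_camera("scene")[:,:,::-1]
w=viewer.read_camera("wrist")[:,:,::-1]
b=cv2.resize(s[80:240,300:440],(525,600),interpolation=cv2.INTER_CUBIC)
c=cv2.resize(w[150:330,220:460],(275,206),interpolation=cv2.INTER_CUBIC)
o=np.zeros((600,800,3),np.uint8);o[:,:525]=b;o[:206,525:]=c
cv2.imwrite("pics/s2.png",o)
E
```

```text
t 3.38 pos [0.4662 0.1916 0.146 ] rpy [3.141e+00 2.000e-03 3.093e+00] F [ 0.04  0.12 -0.44] q [ 0.24  0.39  1.7  -0.    1.05 -1.28]
delta cm [ 0.12 -0.17  2.6 ] dr [ 0.   0.1 -0.1]
```

View pics/s2.png

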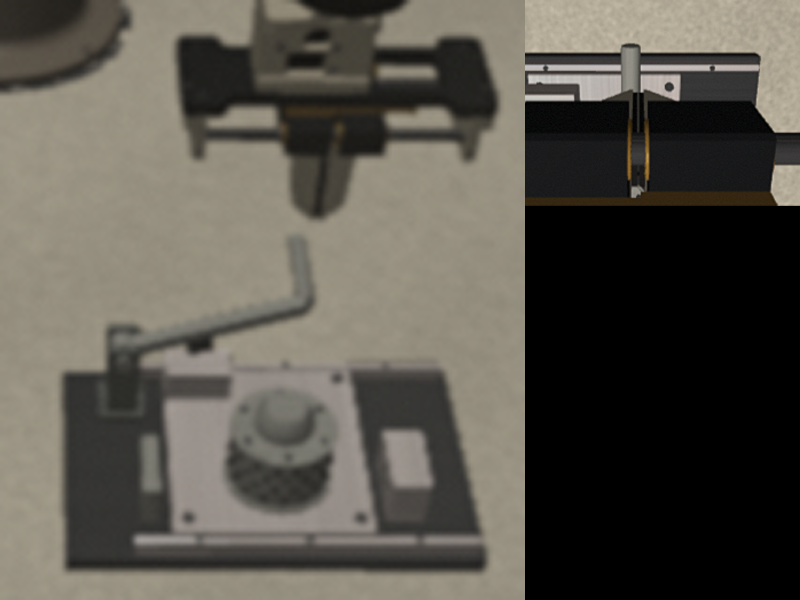

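The lever is now low: the pin runs from its free end at (296,238) to its elbow at (308,300), and the shoe is just above the block. The fingertips are rounded, which explains the slip.

Run:
```python
from h import *
from scipy.optimize import least_squares
q=[.5616,.1587,-.0476]
def P(a,x):
    c,s=np.cos(q[2]),np.sin(q[2]); X,Y=x/1e3,(-95+125*np.cos(a))/1e3
    return np.r_[q[0]+c*X-s*Y,q[1]+s*X+c*Y,.064+.125*np.sin(a)]
f=lambda a:np.r_[proj("scene",P(a[0],-121))-(300+296/3.75,80+237/3.75)]
s=least_squares(f,[.3]);print(s.x,s.fun,P(s.x[0],-97))
```

```text
[0.32082497] [-0.50828712  0.14451595] [0.46583385 0.18691065 0.10341869]
```

Request:
{"fn": "step_arm", "kwargs": {
  "increments": [
    {"delta_pos": [0, -0.3, 1.0], "dr": [0, 0, 0], "fingers": 1},
    {"delta_pos": [0, -0.3, 2.5], "dr": [0, 0, 0], "fingers": 1},
    {"delta_pos": [0, -0.3, 3.4], "dr": [0, 0, 0], "fingers": 1},
    {"delta_pos": [0, -0.3, 3.6], "dr": [0, 0, 0], "fingers": 1},
    {"delta_pos": [0, -0.3, 3.8], "dr": [0, 0, 0], "fingers": 1}
  ]
}}

```text
time: 4.1
tool_pos: [0.4648, 0.189, 0.1069]
tool_rot: [3.141, -0.001, 3.093]
contact_force: [-4.5, 2.2, 5.8]
opening: 0.0006
grip_force: 2.9
```

Request:
{"fn": "step_arm", "kwargs": {
  "increments": [
    {"delta_pos": [0, 0, 0.15], "dr": [0, 0, 0], "fingers": 1},
    {"delta_pos": [0, 0, 0.3], "dr": [0, 0, 0], "fingers": 1},
    {"delta_pos": [0, 0.05, 0.4], "dr": [0, 0, 0], "fingers": 1},
    {"delta_pos": [0, 0.05, 0.5], "dr": [0, 0, 0], "fingers": 1},
    {"delta_pos": [0, 0.05, 0.5], "dr": [0, 0, 0], "fingers": 1}
  ]
}}

```text
time: 4.72
tool_pos: [0.4653, 0.19, 0.1024]
tool_rot: [3.14, 0.0, 3.094]
contact_force: [-2.9, 2.3, 4.5]
opening: 0.0001
grip_force: 2.2
```

Request:
{"fn": "step_arm", "kwargs": {
  "increments": [
    {"delta_pos": [0, 0, 0.05], "dr": [0, 0, 0], "fingers": 1},
    {"delta_pos": [0, 0, 0.1], "dr": [0, 0, 0], "fingers": 1},
    {"delta_pos": [0, 0, 0.15], "dr": [0, 0, 0], "fingers": 1},
    {"delta_pos": [0, 0, 0.15], "dr": [0, 0, 0], "fingers": 1},
    {"delta_pos": [0, 0, 0.15], "dr": [0, 0, 0], "fingers": 1}
  ]
}}

```text
time: 5.35
tool_pos: [0.4655, 0.1901, 0.101]
tool_rot: [3.14, 0.001, 3.093]
contact_force: [-2.9, 3.9, 6.1]
opening: 0.0004
grip_force: 2.8
```

Request:
{"fn": "step_arm", "kwargs": {
  "increments": [
    {"delta_pos": [0, 0, 0.05], "dr": [0, 0, 0], "fingers": 1},
    {"delta_pos": [0, 0, 0.1], "dr": [0, 0, 0], "fingers": 1},
    {"delta_pos": [0, 0, 0.15], "dr": [0, 0, 0], "fingers": 1},
    {"delta_pos": [0, 0, 0.15], "dr": [0, 0, 0], "fingers": 1},
    {"delta_pos": [0, 0, 0.15], "dr": [0, 0, 0], "fingers": 1}
  ]
}}

```text
time: 5.98
tool_pos: [0.4657, 0.1901, 0.0996]
tool_rot: [3.14, 0.001, 3.093]
contact_force: [-1.7, 4.5, 5.0]
opening: 0.0002
grip_force: 2.9
```

Request:
{"fn": "step_arm", "kwargs": {
  "increments": [
    {"delta_pos": [0, 0.03, 0.05], "dr": [0, 0, 0], "fingers": 1},
    {"delta_pos": [0, 0.05, 0.1], "dr": [0, 0, 0], "fingers": 1},
    {"delta_pos": [0, 0.05, 0.15], "dr": [0, 0, 0], "fingers": 1},
    {"delta_pos": [0, 0.05, 0.15], "dr": [0, 0, 0], "fingers": 1},
    {"delta_pos": [0, 0.05, 0.15], "dr": [0, 0, 0], "fingers": 1}
  ]
}}

```text
time: 6.6
tool_pos: [0.4658, 0.1906, 0.098]
tool_rot: [3.14, 0.001, 3.093]
contact_force: [-1.1, 5.0, 5.0]
opening: 0.0006
grip_force: 2.8
```

Request:
{"fn": "step_arm", "kwargs": {
  "increments": [
    {"delta_pos": [0, 0, 0.05], "dr": [0, 0, 0], "fingers": 1},
    {"delta_pos": [0, 0, 0.1], "dr": [0, 0, 0], "fingers": 1},
    {"delta_pos": [0, 0, 0.15], "dr": [0, 0, 0], "fingers": 1},
    {"delta_pos": [0, 0, 0.15], "dr": [0, 0, 0], "fingers": 1},
    {"delta_pos": [0, 0, 0.15], "dr": [0, 0, 0], "fingers": 1}
  ]
}}

```text
time: 7.22
tool_pos: [0.4659, 0.1906, 0.0966]
tool_rot: [3.14, 0.002, 3.093]
contact_force: [-1.5, 5.4, 5.7]
opening: 0.0007
grip_force: 2.8
```

Request:
{"fn": "step_arm", "kwargs": {
  "increments": [
    {"delta_pos": [0, 0, -0.5], "dr": [0, 0, 0], "fingers": 1},
    {"delta_pos": [0, 0.0, -0.6], "dr": [0, 0, 0], "fingers": 1},
    {"delta_pos": [0, 0, -0.4], "dr": [0, 0, 0], "fingers": 1},
    {"delta_pos": [0, 0, -0.1], "dr": [0, 0, 0], "fingers": 1},
    {"delta_pos": [0, 0, 0], "dr": [0, 0, 0], "fingers": 1}
  ]
}}

```text
time: 7.85
tool_pos: [0.4655, 0.1897, 0.0959]
tool_rot: [3.141, 0.0, 3.093]
contact_force: [-0.9, 0.4, 5.4]
opening: 0.0008
grip_force: 2.5
```

Request:
{"fn": "step_arm", "kwargs": {
  "increments": [
    {"delta_pos": [0, 0, 0.05], "dr": [0, 0, 0], "fingers": 1},
    {"delta_pos": [0, 0, 0.1], "dr": [0, 0, 0], "fingers": 1},
    {"delta_pos": [0, 0, 0.15], "dr": [0, 0, 0], "fingers": 1},
    {"delta_pos": [0, 0, 0.15], "dr": [0, 0, 0], "fingers": 1},
    {"delta_pos": [0, 0, 0.15], "dr": [0, 0, 0], "fingers": 1}
  ]
}}

```text
time: 8.48
tool_pos: [0.4655, 0.19, 0.0946]
tool_rot: [3.141, 0.0, 3.093]
contact_force: [-1.6, 2.4, 5.3]
opening: 0.0007
grip_force: 2.7
```

Request:
{"fn": "step_arm", "kwargs": {
  "increments": [
    {"delta_pos": [0, 0.03, 0.05], "dr": [0, 0, 0], "fingers": 1},
    {"delta_pos": [0, 0.05, 0.1], "dr": [0, 0, 0], "fingers": 1},
    {"delta_pos": [0, 0.05, 0.15], "dr": [0, 0, 0], "fingers": 1},
    {"delta_pos": [0, 0.05, 0.15], "dr": [0, 0, 0], "fingers": 1},
    {"delta_pos": [0, 0.05, 0.15], "dr": [0, 0, 0], "fingers": 1}
  ]
}}

```text
time: 9.1
tool_pos: [0.4655, 0.1904, 0.093]
tool_rot: [3.141, 0.0, 3.093]
contact_force: [-0.4, 2.3, 6.0]
opening: 0.0008
grip_force: 2.6
```

Request:
{"fn": "step_arm", "kwargs": {
  "increments": [
    {"delta_pos": [0, 0.03, 0.05], "dr": [0, 0, 0], "fingers": 1},
    {"delta_pos": [0, 0.05, 0.1], "dr": [0, 0, 0], "fingers": 1},
    {"delta_pos": [0, 0.05, 0.15], "dr": [0, 0, 0], "fingers": 1},
    {"delta_pos": [0, 0.05, 0.15], "dr": [0, 0, 0], "fingers": 1},
    {"delta_pos": [0, 0.05, 0.15], "dr": [0, 0, 0], "fingers": 1}
  ]
}}

```text
time: 9.72
tool_pos: [0.4655, 0.1908, 0.0914]
tool_rot: [3.141, 0.0, 3.093]
contact_force: [-0.6, 3.2, 5.4]
opening: 0.0004
grip_force: 2.4
```

Request:
{"fn": "step_arm", "kwargs": {
  "increments": [
    {"delta_pos": [0, 0.03, 0.08], "dr": [0, 0, 0], "fingers": 1},
    {"delta_pos": [0, 0.05, 0.16], "dr": [0, 0, 0], "fingers": 1},
    {"delta_pos": [0, 0.05, 0.16], "dr": [0, 0, 0], "fingers": 1},
    {"delta_pos": [0, 0.05, 0.16], "dr": [0, 0, 0], "fingers": 1},
    {"delta_pos": [0, 0.05, 0.16], "dr": [0, 0, 0], "fingers": 1}
  ]
}}

```text
time: 10.35
tool_pos: [0.4655, 0.1912, 0.0898]
tool_rot: [3.142, 0.0, 3.093]
contact_force: [-0.4, 2.1, 4.2]
opening: 0.0006
grip_force: 2.0
```

Request:
{"fn": "step_arm", "kwargs": {
  "increments": [
    {"delta_pos": [0, 0.03, 0.08], "dr": [0, 0, 0], "fingers": 1},
    {"delta_pos": [0, 0.05, 0.16], "dr": [0, 0, 0], "fingers": 1},
    {"delta_pos": [0, 0.05, 0.16], "dr": [0, 0, 0], "fingers": 1},
    {"delta_pos": [0, 0.05, 0.16], "dr": [0, 0, 0], "fingers": 1},
    {"delta_pos": [0, 0.05, 0.16], "dr": [0, 0, 0], "fingers": 1}
  ]
}}

```text
time: 10.98
tool_pos: [0.4655, 0.1916, 0.0881]
tool_rot: [-3.142, -0.0, 3.093]
contact_force: [-0.0, 1.2, 3.6]
opening: 0.0004
grip_force: 1.7
```

Request:
{"fn": "step_arm", "kwargs": {
  "increments": [
    {"delta_pos": [0, 0.03, 0.08], "dr": [0, 0, 0], "fingers": 1},
    {"delta_pos": [0, 0.03, 0.16], "dr": [0, 0, 0], "fingers": 1},
    {"delta_pos": [0, 0.03, 0.16], "dr": [0, 0, 0], "fingers": 1},
    {"delta_pos": [0, 0.03, 0.16], "dr": [0, 0, 0], "fingers": 1},
    {"delta_pos": [0, 0.03, 0.16], "dr": [0, 0, 0], "fingers": 1}
  ]
}}

```text
time: 11.6
tool_pos: [0.4656, 0.1919, 0.0865]
tool_rot: [3.142, -0.0, 3.093]
contact_force: [0.1, -0.4, 3.1]
opening: 0.0007
grip_force: 1.6
```

Request:
{"fn": "step_arm", "kwargs": {
  "increments": [
    {"delta_pos": [0, 0.03, 0.08], "dr": [0, 0, 0], "fingers": 1},
    {"delta_pos": [0, 0.03, 0.16], "dr": [0, 0, 0], "fingers": 1},
    {"delta_pos": [0, 0.03, 0.16], "dr": [0, 0, 0], "fingers": 1},
    {"delta_pos": [0, 0.03, 0.16], "dr": [0, 0, 0], "fingers": 1},
    {"delta_pos": [0, 0.03, 0.16], "dr": [0, 0, 0], "fingers": 1}
  ]
}}

```text
time: 12.22
tool_pos: [0.4656, 0.1923, 0.0849]
tool_rot: [3.142, 0.0, 3.093]
contact_force: [0.3, -1.3, 3.7]
opening: 0.0005
grip_force: 1.6
```

Request:
{"fn": "step_arm", "kwargs": {
  "increments": [
    {"delta_pos": [0, 0.01, 0.08], "dr": [0, 0, 0], "fingers": 1},
    {"delta_pos": [0, 0.01, 0.16], "dr": [0, 0, 0], "fingers": 1},
    {"delta_pos": [0, 0.01, 0.16], "dr": [0, 0, 0], "fingers": 1},
    {"delta_pos": [0, 0.01, 0.16], "dr": [0, 0, 0], "fingers": 1},
    {"delta_pos": [0, 0.01, 0.16], "dr": [0, 0, 0], "fingers": 1}
  ]
}}

```text
time: 12.85
tool_pos: [0.4656, 0.1925, 0.0834]
tool_rot: [3.141, 0.0, 3.093]
contact_force: [0.4, 0.5, 2.6]
opening: 0.0005
grip_force: 1.7
```

Request:
{"fn": "step_arm", "kwargs": {
  "increments": [
    {"delta_pos": [0, 0.01, 0.08], "dr": [0, 0, 0], "fingers": 1},
    {"delta_pos": [0, 0.01, 0.16], "dr": [0, 0, 0], "fingers": 1},
    {"delta_pos": [0, 0.01, 0.16], "dr": [0, 0, 0], "fingers": 1},
    {"delta_pos": [0, 0.01, 0.16], "dr": [0, 0, 0], "fingers": 1},
    {"delta_pos": [0, 0.01, 0.16], "dr": [0, 0, 0], "fingers": 1}
  ]
}}

```text
time: 13.48
tool_pos: [0.4656, 0.1927, 0.0818]
tool_rot: [3.141, 0.0, 3.093]
contact_force: [-0.0, 2.3, 4.0]
opening: 0.0004
grip_force: 1.8
```

Request:
{"fn": "step_arm", "kwargs": {
  "increments": [
    {"delta_pos": [0, 0.02, 0.08], "dr": [0, 0, 0], "fingers": 1},
    {"delta_pos": [0, 0.02, 0.16], "dr": [0, 0, 0], "fingers": 1},
    {"delta_pos": [0, 0.02, 0.16], "dr": [0, 0, 0], "fingers": 1},
    {"delta_pos": [0, 0.02, 0.16], "dr": [0, 0, 0], "fingers": 1},
    {"delta_pos": [0, 0.02, 0.16], "dr": [0, 0, 0], "fingers": 1}
  ]
}}

```text
time: 14.1
tool_pos: [0.4656, 0.1928, 0.0802]
tool_rot: [3.141, 0.0, 3.093]
contact_force: [-0.9, 3.6, 4.5]
opening: 0.0005
grip_force: 2.0
```

Request:
{"fn": "step_arm", "kwargs": {
  "increments": [
    {"delta_pos": [0, 0.02, 0.08], "dr": [0, 0, 0], "fingers": 1},
    {"delta_pos": [0, 0.02, 0.16], "dr": [0, 0, 0], "fingers": 1},
    {"delta_pos": [0, 0.02, 0.16], "dr": [0, 0, 0], "fingers": 1},
    {"delta_pos": [0, 0.02, 0.16], "dr": [0, 0, 0], "fingers": 1},
    {"delta_pos": [0, 0.02, 0.16], "dr": [0, 0, 0], "fingers": 1}
  ]
}}

```text
time: 14.72
tool_pos: [0.4657, 0.1929, 0.0786]
tool_rot: [3.141, 0.0, 3.093]
contact_force: [-0.1, 3.4, 5.0]
opening: 0.0005
grip_force: 2.1
```

Request:
{"fn": "step_arm", "kwargs": {
  "increments": [
    {"delta_pos": [0, 0.02, 0.08], "dr": [0, 0, 0], "fingers": 1},
    {"delta_pos": [0, 0.02, 0.16], "dr": [0, 0, 0], "fingers": 1},
    {"delta_pos": [0, 0.02, 0.16], "dr": [0, 0, 0], "fingers": 1},
    {"delta_pos": [0, 0.02, 0.16], "dr": [0, 0, 0], "fingers": 1},
    {"delta_pos": [0, 0.02, 0.16], "dr": [0, 0, 0], "fingers": 1}
  ]
}}

```text
time: 15.35
tool_pos: [0.4656, 0.1931, 0.0772]
tool_rot: [3.141, 0.0, 3.093]
contact_force: [-1.5, 2.8, 6.6]
opening: 0.0003
grip_force: 3.1
```

Request:
{"fn": "step_arm", "kwargs": {
  "increments": [
    {"delta_pos": [0, 0.02, 0.08], "dr": [0, 0, 0], "fingers": 1},
    {"delta_pos": [0, 0.02, 0.14], "dr": [0, 0, 0], "fingers": 1},
    {"delta_pos": [0, 0.02, 0.14], "dr": [0, 0, 0], "fingers": 1},
    {"delta_pos": [0, 0.02, 0.14], "dr": [0, 0, 0], "fingers": 1},
    {"delta_pos": [0, 0.02, 0.14], "dr": [0, 0, 0], "fingers": 1}
  ]
}}

```text
time: 15.98
tool_pos: [0.4657, 0.1933, 0.076]
tool_rot: [3.141, 0.0, 3.093]
contact_force: [-1.9, 3.4, 8.6]
opening: 0.0003
grip_force: 4.3
```

Request:
{"fn": "step_arm", "kwargs": {
  "increments": [
    {"delta_pos": [0, 0, 0.03], "dr": [0, 0, 0], "fingers": 1},
    {"delta_pos": [0, 0, 0.06], "dr": [0, 0, 0], "fingers": 1},
    {"delta_pos": [0, 0, 0.08], "dr": [0, 0, 0], "fingers": 1},
    {"delta_pos": [0, 0, 0.08], "dr": [0, 0, 0], "fingers": 1},
    {"delta_pos": [0, 0, 0.08], "dr": [0, 0, 0], "fingers": 1}
  ]
}}

```text
time: 16.6
tool_pos: [0.4657, 0.1933, 0.0755]
tool_rot: [3.141, 0.001, 3.094]
contact_force: [-3.2, 3.0, 10.6]
opening: 0.0006
grip_force: 5.4
```

Request:
{"fn": "step_arm", "kwargs": {
  "increments": [
    {"delta_pos": [0, 0, 0], "dr": [0, 0, 0], "fingers": 1},
    {"delta_pos": [0, 0, 0], "dr": [0, 0, 0], "fingers": 1},
    {"delta_pos": [0, 0, 0], "dr": [0, 0, 0], "fingers": 1},
    {"delta_pos": [0, 0, 0], "dr": [0, 0, 0], "fingers": 1},
    {"delta_pos": [0, 0, 0], "dr": [0, 0, 0], "fingers": 1}
  ]
}}

```text
time: 17.23
tool_pos: [0.4657, 0.1933, 0.0755]
tool_rot: [3.141, 0.001, 3.094]
contact_force: [-1.8, 3.6, 10.3]
opening: 0.0003
grip_force: 5.4
```

The steady push is 10.3–10.6 N, so I'll let go and head for the collar.

Request:
{"fn": "step_arm", "kwargs": {
  "increments": [
    {"delta_pos": [0, 0, -1], "dr": [0, 0, 0], "fingers": 1},
    {"delta_pos": [0, 0, -4], "dr": [0, 0, 0], "fingers": 1},
    {"delta_pos": [0, 0, -8], "dr": [0, 0, 0], "fingers": 1},
    {"delta_pos": [0, -4, -11], "dr": [0, 0, 0], "fingers": 1},
    {"delta_pos": [0, -9, -12], "dr": [0, 0, 0], "fingers": 1}
  ]
}}

```text
time: 17.85
tool_pos: [0.4617, 0.1024, 0.1965]
tool_rot: [-3.141, 0.003, 3.096]
contact_force: [1.1, -0.5, -0.3]
opening: 0.0004
grip_force: 0.0
```

Request:
{"fn": "step_arm", "kwargs": {
  "increments": [
    {"delta_pos": [0, -5, 0], "dr": [0, 0, 0], "fingers": -1},
    {"delta_pos": [0, -11, 0], "dr": [0, 0, 0], "fingers": -1},
    {"delta_pos": [0, -16, 0], "dr": [0, 0, 0], "fingers": -1},
    {"delta_pos": [0, -20, 0], "dr": [0, 0, 0], "fingers": -1},
    {"delta_pos": [0, -22, 0], "dr": [0, 0, 0], "fingers": -1}
  ]
}}

```text
time: 18.48
tool_pos: [0.4498, -0.1188, 0.1946]
tool_rot: [-3.141, -0.001, 3.091]
contact_force: [0.1, 0.6, -0.1]
opening: 0.046
grip_force: 0.0
```

```bash
python3 go.py .462 -.177 .10
python3 - <<'E'
from cell import viewer
import cv2,numpy as np
from h import *
w=viewer.read_camera("wrist")[:,:,::-1]
s=viewer.read_camera("scene")[:,:,::-1]; cv2.imwrite("pics/scene3.png",s)
b=cv2.resize(s[150:240,310:430],(400,300),interpolation=cv2.INTER_CUBIC)
c=cv2.resize(w,(640,400)); o=np.zeros((600,800,3),np.uint8); o[:300,:400]=b; o[300:,:480]=cv2.resize(w,(480,300))
cv2.imwrite("pics/w3.png",o); cv2.imwrite("pics/w3raw.png",w)
p=viewer.camera_params("wrist"); np.savez("w3.npz",**p)
print(proj("wrist",[.462,-.177,.036]),proj("wrist",[.462,-.177,0]))
E
```

```text
t 18.48 pos [ 0.4498 -0.1188  0.1946] rpy [-3.141e+00 -1.000e-03  3.091e+00] F [ 0.1   0.65 -0.1 ] q [-0.42  0.27  1.73 -0.    1.15 -1.94]
delta cm [-1.53 -5.74  9.46] dr [-0.  -0.1 -0.2]
[264.67528547 195.9201236 ] [269.824399   187.64172036]
```

View pics/w3.png

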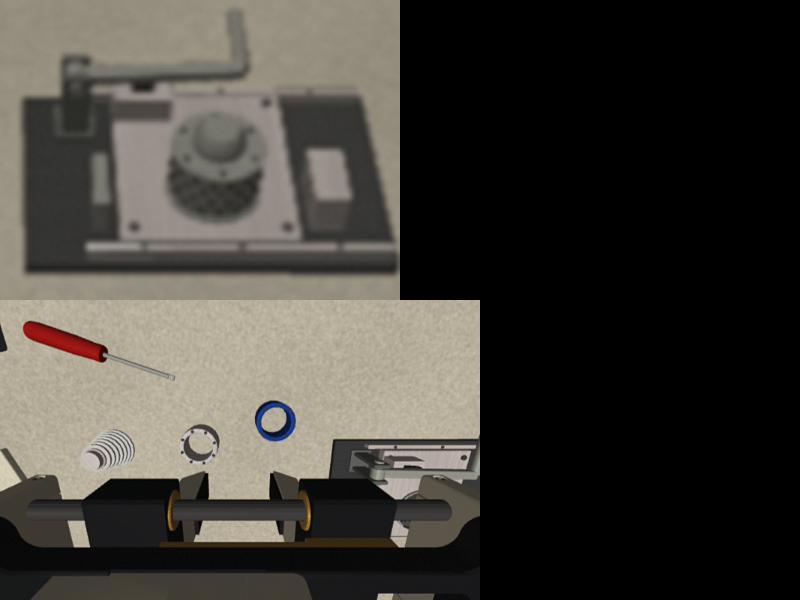

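The scene crop shows the lever level with its shoe on the block. In the wrist picture the collar rim is centred near (267,193) in full-resolution pixels, 2–3 px from the prediction.

```bash
python3 - <<'E'
from h import *
import cv2
p=np.load("w3.npz")
def rw(px,z):
    d=p["T"][:3,:3]@np.linalg.solve(p["K"],[px[0],px[1],1]);o=p["T"][:3,3];return o+d*(z-o[2])/d[2]
im=cv2.imread("pics/w3raw.png").astype(int)[150:240,225:310]
# bright rim: neutral, brighter than table
m=((im.min(2)>165)&((im.max(2)-im.min(2))<22)).astype(np.uint8)
n,l,st,c=cv2.connectedComponentsWithStats(cv2.morphologyEx(m,cv2.MORPH_CLOSE,np.ones((5,5))))
k=1+st[1:,4].argmax(); ys,xs=np.where(l==k); h=cv2.convexHull(np.c_[xs,ys].astype(np.int32))
e=cv2.fitEllipse(h); print(st[k],e)
print(rw((e[0][0]+225,e[0][1]+150),.036), rw((267,193),.036))
E
python3 go.py .462 -.177 .10
```

```text
[ 14  22  50  48 565] ((38.552154541015625, 45.5494499206543), (46.94966506958008, 49.687782287597656), 114.00499725341797)
[ 0.46152526 -0.1781664   0.036     ] [ 0.45887897 -0.17418255  0.036     ]
t 18.57 pos [ 0.4501 -0.1185  0.1945] rpy [-3.141e+00 -1.000e-03  3.090e+00] F [0.46 0.54 0.34] q [-0.42  0.27  1.73 -0.    1.15 -1.94]
delta cm [-1.5  -5.77  9.45] dr [-0.  -0.1 -0.2]
```

Request:
{"fn": "step_arm", "kwargs": {
  "increments": [
    {"delta_pos": [-1.45, -5.8, 2], "dr": [0, 0, 0], "fingers": -0.75},
    {"delta_pos": [-1.45, -5.85, 6], "dr": [0, 0, 0], "fingers": -0.75},
    {"delta_pos": [-1.45, -5.85, 9], "dr": [0, 0, 0], "fingers": -0.75},
    {"delta_pos": [-1.45, -5.85, 11], "dr": [0, 0, 0], "fingers": -0.75},
    {"delta_pos": [-1.45, -5.85, 12], "dr": [0, 0, 0], "fingers": -0.75}
  ]
}}

```text
time: 19.2
tool_pos: [0.4617, -0.1745, 0.0737]
tool_rot: [3.141, -0.002, 3.094]
contact_force: [-0.1, 0.6, 0.3]
opening: 0.0804
grip_force: 0.0
```

```bash
python3 go.py .4615 -.178 .006
```

```text
t 19.2 pos [ 0.4617 -0.1745  0.0737] rpy [ 3.141e+00 -2.000e-03  3.094e+00] F [-0.1   0.62  0.31] q [-0.52  0.47  1.81 -0.    0.87 -2.04]
delta cm [-0.01 -0.36  6.77] dr [ 0.1 -0.1  0. ]
```

Request:
{"fn": "step_arm", "kwargs": {
  "increments": [
    {"delta_pos": [0, -0.3, 2], "dr": [0, 0, 0], "fingers": -0.75},
    {"delta_pos": [0, -0.35, 4], "dr": [0, 0, 0], "fingers": -0.75},
    {"delta_pos": [0, -0.35, 6], "dr": [0, 0, 0], "fingers": -0.75},
    {"delta_pos": [0, -0.35, 6.7], "dr": [0, 0, 0], "fingers": -0.75},
    {"delta_pos": [0, -0.35, 6.7], "dr": [0, 0, 0], "fingers": -0.75}
  ]
}}

```text
time: 19.82
tool_pos: [0.4623, -0.1788, 0.0079]
tool_rot: [3.141, -0.0, 3.094]
contact_force: [0.2, 0.1, -0.0]
opening: 0.0804
grip_force: 0.0
```

Request:
{"fn": "step_arm", "kwargs": {
  "increments": [
    {"delta_pos": [0, 0, 0], "dr": [0, 0, 0], "fingers": 1},
    {"delta_pos": [0, 0, 0], "dr": [0, 0, 0], "fingers": 1},
    {"delta_pos": [0, 0, 0], "dr": [0, 0, 0], "fingers": 1},
    {"delta_pos": [0, 0, 0], "dr": [0, 0, 0], "fingers": 1},
    {"delta_pos": [0, 0, 0], "dr": [0, 0, 0], "fingers": 1}
  ],
  "newtons": 12
}}

```text
time: 20.45
tool_pos: [0.4624, -0.1791, 0.0082]
tool_rot: [-3.141, 0.001, 3.093]
contact_force: [-0.8, 1.2, 6.4]
opening: 0.0558
grip_force: 12.0
```

```bash
python3 go.py .4615 -.178 .006
```

```text
t 20.45 pos [ 0.4624 -0.1791  0.0082] rpy [-3.141e+00  1.000e-03  3.093e+00] F [-0.82  1.21  6.37] q [-0.52  0.58  1.85  0.    0.71 -2.05]
delta cm [0.1  0.1  0.22] dr [-0.  0. -0.]
```

Request:
{"fn": "step_arm", "kwargs": {
  "increments": [
    {"delta_pos": [0, 0, -2], "dr": [0, 0, 0], "fingers": 1},
    {"delta_pos": [0, 0, -7], "dr": [0, 0, 0], "fingers": 1},
    {"delta_pos": [-1, 2, -13], "dr": [0, 0, 0], "fingers": 1},
    {"delta_pos": [-3, 6, -18], "dr": [0, 0, 0], "fingers": 1},
    {"delta_pos": [-5.5, 11, -19], "dr": [0, 0, 0], "fingers": 1}
  ],
  "newtons": 15
}}

```text
time: 21.08
tool_pos: [0.524, -0.072, 0.2011]
tool_rot: [-3.14, 0.006, 3.091]
contact_force: [0.0, -0.2, -1.3]
opening: 0.0561
grip_force: 15.0
```

Request:
{"fn": "step_arm", "kwargs": {
  "increments": [
    {"delta_pos": [-2.5, 5, 0], "dr": [0, 0, 0], "fingers": 1},
    {"delta_pos": [-5, 10, 0], "dr": [0, 0, 0], "fingers": 1},
    {"delta_pos": [-7.5, 15, 0], "dr": [0, 0, 0], "fingers": 1},
    {"delta_pos": [-10, 20, 0], "dr": [0, 0, 0], "fingers": 1},
    {"delta_pos": [-12, 23.5, 0], "dr": [0, 0, 0], "fingers": 1}
  ]
}}

```text
time: 21.7
tool_pos: [0.6539, 0.1596, 0.1969]
tool_rot: [3.142, -0.001, 3.095]
contact_force: [0.6, -0.8, -1.3]
opening: 0.0557
grip_force: 15.0
```

Request:
{"fn": "step_arm", "kwargs": {
  "increments": [
    {"delta_pos": [0, 0, 0], "dr": [0, 0, 0], "fingers": 1},
    {"delta_pos": [0, 0, 0], "dr": [0, 0, 0], "fingers": 1},
    {"delta_pos": [0, 0, 0], "dr": [0, 0, 0], "fingers": 1},
    {"delta_pos": [0, 0, 0], "dr": [0, 0, 0], "fingers": 1},
    {"delta_pos": [0, 0, 0], "dr": [0, 0, 0], "fingers": 1}
  ]
}}

```text
time: 22.32
tool_pos: [0.6535, 0.1565, 0.1981]
tool_rot: [3.141, 0.0, 3.093]
contact_force: [-0.6, 0.3, -0.6]
opening: 0.0555
grip_force: 15.0
```

```bash
python3 go.py .5875 .1615 .12
python3 - <<'E'
from cell import viewer
import cv2
from h import *
p=viewer.camera_params("wrist"); np.savez("w4.npz",**p)
w=viewer.read_camera("wrist")[:,:,::-1]; cv2.imwrite("pics/w4.png",w)
print(proj("wrist",[.5875,.1615,.088]))
E
```

```text
t 22.32 pos [0.6535 0.1565 0.1981] rpy [3.141 0.    3.093] F [-0.64  0.35 -0.64] q [ 0.12  0.64  1.11  0.    1.39 -1.4 ]
delta cm [6.62 0.17 7.81] dr [ 0.   0.  -0.1]
[320.03166115 119.59424518]
```

View pics/w4.png

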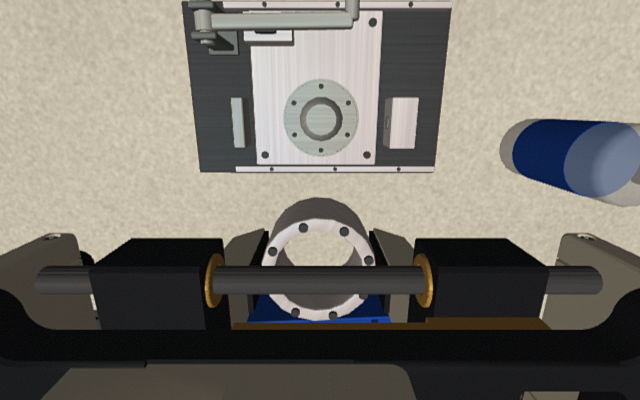

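The wrist picture shows the spigot top at about (321,118), the can flange centre at (320.5,117.5), and the held collar's rim. The rim's eight hole marks average (318.5,271). From these I can get both positions with one camera.

Run:
```python
from h import *
from scipy.optimize import least_squares
p=np.load("w4.npz")
def rw(px,z):
    d=p["T"][:3,:3]@np.linalg.solve(p["K"],[px[0],px[1],1]);o=p["T"][:3,3];return o+d*(z-o[2])/d[2]
H=[(304,228),(344,231),(368,261),(361,296),(333,313),(295,312),(268,281),(275,247)]
W=np.array([rw(h,.226)[:2] for h in H]); 
f=least_squares(lambda c:np.hypot(*(W-c[:2]).T)-c[2],[*W.mean(0),.024]); print("collar",f.x,f.fun.round(4))
print("spigot",rw((321.5,118.5),.088),"can",rw((320.5,117.5),.071))
ed=[(284,117),(357.5,117),(320.5,79),(320.5,156)]
E=np.array([rw(e,.071)[:2] for e in ed]);print(E[:2].mean(0),E[2:].mean(0),np.ptp(E,0))
```

```text
collar [0.6534691  0.15660946 0.02419857] [-0.0004  0.0003  0.0001  0.0002 -0.0007  0.0004  0.0002 -0.0001]
spigot [0.58665279 0.16264549 0.088     ] can [0.5862597  0.16192332 0.071     ]
[0.58583394 0.16216866] [0.58739502 0.16186988] [0.06736812 0.06626865]
```

Request:
{"fn": "step_arm", "kwargs": {
  "increments": [
    {"delta_pos": [3, 0.1, 2], "dr": [0, 0, 0], "fingers": 1},
    {"delta_pos": [6, 0.2, 4], "dr": [0, 0, 0], "fingers": 1},
    {"delta_pos": [6.7, 0.25, 6], "dr": [0, 0, 0], "fingers": 1},
    {"delta_pos": [6.7, 0.25, 8], "dr": [0, 0, 0], "fingers": 1},
    {"delta_pos": [6.7, 0.25, 8.8], "dr": [0, 0, 0], "fingers": 1}
  ]
}}

```text
time: 23.0
tool_pos: [0.5862, 0.1628, 0.1089]
tool_rot: [-3.141, -0.002, 3.093]
contact_force: [-0.0, 0.2, -0.5]
opening: 0.0559
grip_force: 15.0
```

Request:
{"fn": "step_arm", "kwargs": {
  "increments": [
    {"delta_pos": [0, 0, 0.2], "dr": [0, 0, 0], "fingers": 1},
    {"delta_pos": [0, 0, 0.4], "dr": [0, 0, 0], "fingers": 1},
    {"delta_pos": [0, 0, 0.6], "dr": [0, 0, 0], "fingers": 1},
    {"delta_pos": [0, 0, 0.8], "dr": [0, 0, 0], "fingers": 1},
    {"delta_pos": [0, 0, 0.8], "dr": [0, 0, 0], "fingers": 1}
  ]
}}

```text
time: 23.62
tool_pos: [0.5867, 0.1629, 0.1017]
tool_rot: [3.142, -0.0, 3.093]
contact_force: [-0.7, -0.3, -2.7]
opening: 0.0558
grip_force: 15.0
```

```bash
python3 go.py .5868 .1622 .0792
```

```text
t 23.62 pos [0.5867 0.1629 0.1017] rpy [ 3.142 -0.     3.093] F [-0.7  -0.31 -2.73] q [ 0.15  0.61  1.45  0.    1.09 -1.38]
delta cm [-0.01 -0.07  2.25] dr [ 0. -0. -0.]
```

Request:
{"fn": "step_arm", "kwargs": {
  "increments": [
    {"delta_pos": [0, -0.05, 0.3], "dr": [0, 0, 0], "fingers": 1},
    {"delta_pos": [0, -0.05, 0.6], "dr": [0, 0, 0], "fingers": 1},
    {"delta_pos": [0, -0.05, 0.9], "dr": [0, 0, 0], "fingers": 1},
    {"delta_pos": [0, -0.05, 1.2], "dr": [0, 0, 0], "fingers": 1},
    {"delta_pos": [0, -0.05, 1.4], "dr": [0, 0, 0], "fingers": 1}
  ]
}}

```text
time: 24.25
tool_pos: [0.5867, 0.1624, 0.0875]
tool_rot: [3.142, -0.0, 3.094]
contact_force: [0.2, -0.3, -0.6]
opening: 0.0558
grip_force: 15.0
```

Request:
{"fn": "step_arm", "kwargs": {
  "increments": [
    {"delta_pos": [0, 0, 0.1], "dr": [0, 0, 0], "fingers": 1},
    {"delta_pos": [0, 0, 0.2], "dr": [0, 0, 0], "fingers": 1},
    {"delta_pos": [0, 0, 0.3], "dr": [0, 0, 0], "fingers": 1},
    {"delta_pos": [0, 0, 0.3], "dr": [0, 0, 0], "fingers": 1},
    {"delta_pos": [0, 0, 0.3], "dr": [0, 0, 0], "fingers": 1}
  ]
}}

```text
time: 24.88
tool_pos: [0.5868, 0.1624, 0.0848]
tool_rot: [3.142, 0.0, 3.093]
contact_force: [0.1, -0.3, -1.3]
opening: 0.0558
grip_force: 15.0
```

No contact forces, so it is going on cleanly. I'll lower it the last 5–6 mm.

Request:
{"fn": "step_arm", "kwargs": {
  "increments": [
    {"delta_pos": [0, 0, 0.1], "dr": [0, 0, 0], "fingers": 1},
    {"delta_pos": [0, 0, 0.2], "dr": [0, 0, 0], "fingers": 1},
    {"delta_pos": [0, 0, 0.3], "dr": [0, 0, 0], "fingers": 1},
    {"delta_pos": [0, 0, 0.4], "dr": [0, 0, 0], "fingers": 1},
    {"delta_pos": [0, 0, 0.45], "dr": [0, 0, 0], "fingers": 1}
  ]
}}

```text
time: 25.5
tool_pos: [0.5867, 0.1624, 0.0802]
tool_rot: [3.142, -0.0, 3.093]
contact_force: [-0.2, 0.2, -1.6]
opening: 0.0556
grip_force: 15.0
```

Request:
{"fn": "step_arm", "kwargs": {
  "increments": [
    {"delta_pos": [0, 0, 0.05], "dr": [0, 0, 0], "fingers": 1},
    {"delta_pos": [0, 0, 0.1], "dr": [0, 0, 0], "fingers": 1},
    {"delta_pos": [0, 0, 0.15], "dr": [0, 0, 0], "fingers": 1},
    {"delta_pos": [0, 0, 0.15], "dr": [0, 0, 0], "fingers": 1},
    {"delta_pos": [0, 0, 0.15], "dr": [0, 0, 0], "fingers": 1}
  ]
}}

```text
time: 26.12
tool_pos: [0.5868, 0.1624, 0.0792]
tool_rot: [3.141, 0.0, 3.094]
contact_force: [-2.1, -0.5, 4.7]
opening: 0.0559
grip_force: 15.0
```

The collar is home: TCP z is 0.0792, as predicted, with about 5 N of contact. I'll release and lift.

Request:
{"fn": "step_arm", "kwargs": {
  "increments": [
    {"delta_pos": [0, 0, -0.05], "dr": [0, 0, 0], "fingers": -0.6},
    {"delta_pos": [0, 0, -0.05], "dr": [0, 0, 0], "fingers": -0.6},
    {"delta_pos": [0, 0, -0.05], "dr": [0, 0, 0], "fingers": -0.6},
    {"delta_pos": [0, 0, -0.5], "dr": [0, 0, 0], "fingers": -0.6},
    {"delta_pos": [0, 0, -2], "dr": [0, 0, 0], "fingers": -0.6}
  ]
}}

```text
time: 26.75
tool_pos: [0.5863, 0.1623, 0.0987]
tool_rot: [-3.141, -0.002, 3.093]
contact_force: [0.1, 0.0, -0.4]
opening: 0.0735
grip_force: 0.0
```

Request:
{"fn": "step_arm", "kwargs": {
  "increments": [
    {"delta_pos": [0, 0, -4], "dr": [0, 0, 0], "fingers": -0.6},
    {"delta_pos": [0, 0, -8], "dr": [0, 0, 0], "fingers": -0.6},
    {"delta_pos": [-2, 0, -10], "dr": [0, 0, 0], "fingers": -0.4},
    {"delta_pos": [-5, 0, -11], "dr": [0, 0, 0], "fingers": -0.4},
    {"delta_pos": [-6.5, 0, -11], "dr": [0, 0, 0], "fingers": -0.4}
  ]
}}

```text
time: 27.38
tool_pos: [0.6534, 0.1591, 0.2114]
tool_rot: [3.141, 0.004, 3.093]
contact_force: [-0.1, -0.8, -0.2]
opening: 0.064
grip_force: 0.0
```

```bash
python3 go.py .4665 .193 .13
python3 - <<'E'
from cell import viewer
import cv2
from h import *
p=viewer.camera_params("wrist"); np.savez("w5.npz",**p)
w=viewer.read_camera("wrist")[:,:,::-1]; s=viewer.read_camera("scene")[:,:,::-1]
cv2.imwrite("pics/w5raw.png",w)
o=np.zeros((600,800,3),np.uint8); o[:200]=cv2.resize(w[0:160],(800,200)); o[200:]=cv2.resize(s[140:240,270:470],(800,400),interpolation=cv2.INTER_CUBIC)
cv2.imwrite("pics/w5.png",o)
E
```

```text
t 27.38 pos [0.6534 0.1591 0.2114] rpy [3.141 0.004 3.093] F [-0.1  -0.75 -0.23] q [ 0.13  0.63  1.09 -0.    1.42 -1.4 ]
delta cm [18.86  2.47  8.06] dr [ 0.   0.2 -0. ]
```

View pics/w5.png

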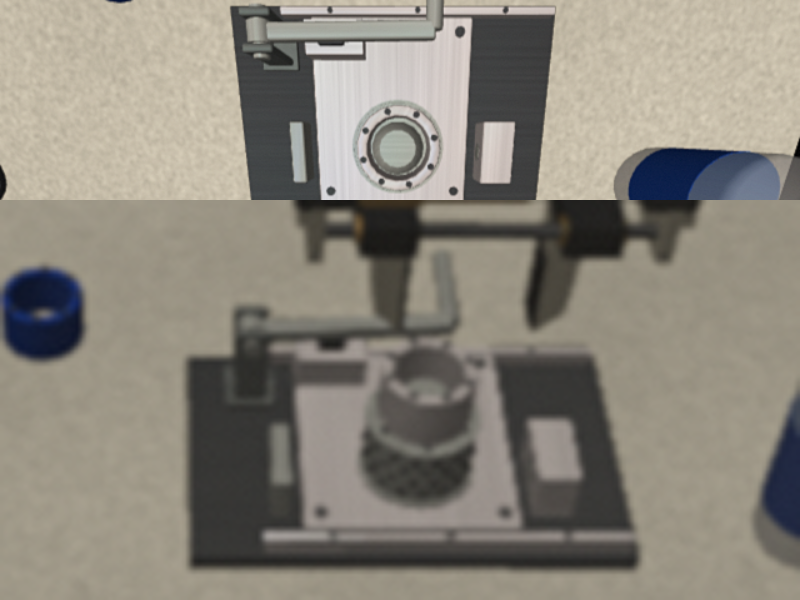

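The collar sits flat and home on the can, and the lever is still level. Next I'll pinch the pin and lift it along its arc.

Request:
{"fn": "step_arm", "kwargs": {
  "increments": [
    {"delta_pos": [4, 0.5, 0], "dr": [0, 0, 0], "fingers": 0.1},
    {"delta_pos": [9, 1.2, 0], "dr": [0, 0, 0], "fingers": 0.1},
    {"delta_pos": [14, 1.9, 0], "dr": [0, 0, 0], "fingers": 0.1},
    {"delta_pos": [17.5, 2.4, 2], "dr": [0, 0, 0], "fingers": 0.1},
    {"delta_pos": [18.8, 2.5, 6], "dr": [0, 0, 0], "fingers": 0.1}
  ]
}}

```text
time: 28.1
tool_pos: [0.4636, 0.1941, 0.1505]
tool_rot: [3.14, 0.004, 3.095]
contact_force: [0.7, 0.2, 0.3]
opening: 0.0416
grip_force: 0.0
```

```bash
python3 go.py .4657 .193 .0505
```

```text
t 28.1 pos [0.4636 0.1941 0.1505] rpy [3.14  0.004 3.095] F [0.68 0.2  0.29] q [ 0.24  0.38  1.7   0.    1.06 -1.28]
delta cm [-0.17 -0.11 10.  ] dr [0.1 0.2 0.1]
```

Request:
{"fn": "step_arm", "kwargs": {
  "increments": [
    {"delta_pos": [-0.1, -0.1, 3], "dr": [0, 0, 0], "fingers": 0.1},
    {"delta_pos": [-0.1, -0.1, 6], "dr": [0, 0, 0], "fingers": 0.1},
    {"delta_pos": [-0.1, -0.1, 8.5], "dr": [0, 0, 0], "fingers": 0.1},
    {"delta_pos": [-0.1, -0.1, 10], "dr": [0, 0, 0], "fingers": 0.1},
    {"delta_pos": [-0.1, -0.1, 10], "dr": [0, 0, 0], "fingers": 0.1}
  ]
}}

```text
time: 28.72
tool_pos: [0.4654, 0.1922, 0.0485]
tool_rot: [-3.141, -0.001, 3.094]
contact_force: [-0.5, 0.2, 0.6]
opening: 0.0417
grip_force: 0.0
```

Request:
{"fn": "step_arm", "kwargs": {
  "increments": [
    {"delta_pos": [0, 0, 0], "dr": [0, 0, 0], "fingers": 1},
    {"delta_pos": [0, 0, 0], "dr": [0, 0, 0], "fingers": 1},
    {"delta_pos": [0, 0, 0], "dr": [0, 0, 0], "fingers": 1},
    {"delta_pos": [0, 0, 0], "dr": [0, 0, 0], "fingers": 1},
    {"delta_pos": [0, 0, 0], "dr": [0, 0, 0], "fingers": 1}
  ],
  "newtons": 25
}}

```text
time: 29.35
tool_pos: [0.4665, 0.1935, 0.0493]
tool_rot: [3.139, 0.001, 3.093]
contact_force: [-0.9, 5.7, 1.5]
opening: 0.0112
grip_force: 25.0
```

Request:
{"fn": "step_arm", "kwargs": {
  "increments": [
    {"delta_pos": [0, -0.07, -0.9], "dr": [0, 0, 0], "fingers": 1},
    {"delta_pos": [0, -0.37, -2.5], "dr": [0, 0, 0], "fingers": 1},
    {"delta_pos": [0, -0.97, -4.2], "dr": [0, 0, 0], "fingers": 1},
    {"delta_pos": [0, -1.8, -5.9], "dr": [0, 0, 0], "fingers": 1},
    {"delta_pos": [0, -2.75, -7.2], "dr": [0, 0, 0], "fingers": 1}
  ]
}}

```text
time: 29.98
tool_pos: [0.4651, 0.1677, 0.1218]
tool_rot: [3.136, 0.002, 3.093]
contact_force: [0.4, 15.6, 0.0]
opening: 0.011
grip_force: 25.0
```

Request:
{"fn": "step_arm", "kwargs": {
  "increments": [
    {"delta_pos": [0, -0.5, -0.6], "dr": [0, 0, 0], "fingers": 1},
    {"delta_pos": [0, -1.2, -1.2], "dr": [0, 0, 0], "fingers": 1},
    {"delta_pos": [0, -2.0, -2.0], "dr": [0, 0, 0], "fingers": 1},
    {"delta_pos": [0, -2.9, -2.6], "dr": [0, 0, 0], "fingers": 1},
    {"delta_pos": [0, -2.9, -2.6], "dr": [0, 0, 0], "fingers": 1}
  ]
}}

```text
time: 30.6
tool_pos: [0.464, 0.1396, 0.1498]
tool_rot: [3.134, 0.004, 3.092]
contact_force: [-6.7, 17.2, 20.8]
opening: 0.0112
grip_force: 25.0
```

Request:
{"fn": "step_arm", "kwargs": {
  "increments": [
    {"delta_pos": [0, 0.3, -0.4], "dr": [0, 0, 0], "fingers": 1},
    {"delta_pos": [0, 0.3, -0.4], "dr": [0, 0, 0], "fingers": 1},
    {"delta_pos": [0, 0.3, -0.4], "dr": [0, 0, 0], "fingers": 0.1},
    {"delta_pos": [0, 0.3, -0.4], "dr": [0, 0, 0], "fingers": 0.1},
    {"delta_pos": [0, 0.3, -0.4], "dr": [0, 0, 0], "fingers": 0.1}
  ]
}}

```text
time: 31.22
tool_pos: [0.4634, 0.1387, 0.1509]
tool_rot: [-3.142, -0.0, 3.093]
contact_force: [-0.1, -0.8, 0.3]
opening: 0.0364
grip_force: 0.0
```

Request:
{"fn": "step_arm", "kwargs": {
  "increments": [
    {"delta_pos": [0, 0, 0], "dr": [0, 0, 0], "fingers": 0.1},
    {"delta_pos": [0, 0, -2], "dr": [0, 0, 0], "fingers": 0.1},
    {"delta_pos": [0, 0, -5], "dr": [0, 0, 0], "fingers": 0.1},
    {"delta_pos": [2, 0, -8], "dr": [0, 0, 0], "fingers": 0.1},
    {"delta_pos": [5, 0, -8], "dr": [0, 0, 0], "fingers": 0.1}
  ]
}}

```text
time: 31.85
tool_pos: [0.4145, 0.1413, 0.2328]
tool_rot: [3.141, 0.005, 3.093]
contact_force: [0.6, -0.2, -0.7]
opening: 0.0415
grip_force: 0.0
```

Run:
```python
from cell import viewer,robot
import cv2
s=viewer.read_camera("scene")[:,:,::-1]
cv2.imwrite("pics/end.png",cv2.resize(s[60:260,200:480],(784,560),interpolation=cv2.INTER_CUBIC))
print(robot.observe()["time"],robot.observe()["contact_force"])
```

```text
31.9 [-3.30837423  0.71583726 -1.44329799]
```

View pics/end.png

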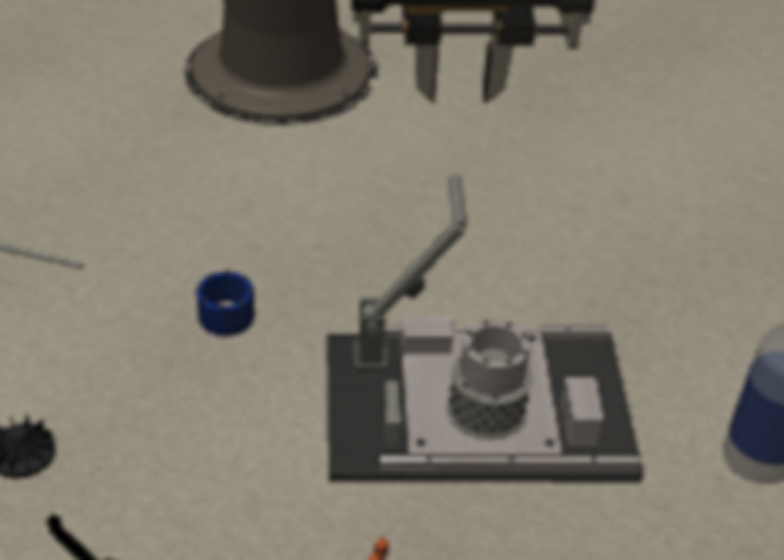

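The lever is well up (pin end at (455,180)), the collar is seated on the can, and the gripper is clear of everything.

```bash
python3 -c "
from cell import robot
print(robot.hand_in())"
```

```text
the job is handed in; nothing more can be done
None
```

I set the brake with about 10.4 N on the handle, seated the collar fully home on the can with about 5 N of contact, and raised the lever to roughly 1 rad; I handed the job in at about 32 s, and no verdict came back. On the first pass the fingers slipped and pushed about 18 N sideways on the handle before the shoe touched; I backed off and redid it.

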